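# Screw the powder jar's cap home in the weighing room

## Robot

A 6-joint arm with a two-finger parallel gripper is mounted at the origin on the work surface. World frame = base frame: x ahead of the robot, y to its left, z up, the work surface at z = 0. Lengths are in m, angles in rad, forces in N, time in s.
With the tool pointing down it reaches from about 0.375 to 0.975 m from the base axis. Payload 3.8 kg.
Tool frame: the origin (TCP) lies at the very end of the fingers, on their centre line; the grasp point (between the pads) lies 19 mm behind it (arm.tcp_to_grasp is the distance from the TCP to the grasp point, in m); z points along the fingers, y is the line along which they close (so a half turn about z gives the same grasp; the last joint's range is limited). The gripper opens to 88 mm and grips with 3 to 60 N. Pads are 18 mm wide; open, the fingers measure 123 mm over their backs; the gripper's body (75 mm by 187 mm) begins 45 mm behind the grasp point.
Start: joints at [-1.218, 0.264, 1.604, -0, 1.274, -0.037], TCP at [0.256, -0.624, 0.211] pointing down, gripper open.
Joint ranges: [-2.63, 2.63], [-0.94, 2.18], [0.31, 2.57], [-1.31, 4.45], [0, 2.66], [-2.55, 2.55]. Speed limits (rad/s): [2.57, 2.57, 3.14, 3.14, 3.14, 3.14].

## Interface

Orientations are given as a 3x3 rotation matrix whose columns are the frame's x, y, z axes.
In Python, from station import arm gives the robot as it stands. The module is installed in compiled form; this text tells all that it offers. Calls block until the motion is done:
- arm.reach(position, orientation): joint-space move of the TCP to a pose.
- arm.move_l(position, orientation=None, rate=0.15): straight line of the TCP; orientation=None keeps the orientation; rate is the mean speed in m/s.
- arm.movej(angles): joint-space move.
- arm.command_gripper(opening): opening from 0.0 (shut) to 1.0 (fully open); the grip force is fixed at half the most; returns when the fingers have stopped.
- arm.hold(seconds).
- arm.inverse_kinematics(position, orientation): joint angles nearest the present ones, or None.
- arm.read_state(): the state.
- arm.grab_frame(name): name is "scene" or "top" or "wrist"; returns the picture (384x512x3 uint8, red, green, blue); there is no depth.
- arm.camera_model(name): a dict with "camera_matrix" (3x3 intrinsics, pixels), "k1" (the pictures are not rectified: a ray, as slopes to the right and down, at radius r is drawn at 1 + k1 r^2 times it, then the intrinsics apply), "R" (3x3) and "t" (3): a world point X has camera coordinates R X + t. Camera axes: x right, y down, z forward; pixel columns grow to the right and rows downward; lengths in m; the calibration is good to about 2 mm. A picture is of the moment at which its call begins: read the wrist's pose just before it. camera_model takes no time and is no camera call; for the wrist camera it gives the pose at the moment of the call.
A pose or a line that the arm cannot do raises arm.IKError and nothing moves.
- arm.finish_job(): hands the job in; it is judged then, once.
The state is a dict: "clock": time; "joint_pos": joint angles; "qvel": joint speeds; "effort": joint torques, N m; "tool_pos": TCP position; "tcp_rot": TCP orientation; "contact_force": force on the tool from outside, world axes, zero at the start; "wrist_torque": the same for the moment, N m; "width": opening from 0.0 (shut) to 1.0 (fully open); "gripper_force": force on a finger pad.
Only numpy, scipy, OpenCV 4.12 (cv2) and the standard library are available. Lean on these libraries where they do the work, as an engineer would, in place of code of your own. Each camera call takes 0.05 s, during which the arm holds its last target. There are 200 camera calls.

## Task

The squat, round-bellied powder jar has just been filled and weighed: screw its cap clockwise (seen from above) fully home, until its bar grip points at the two ribs on the jar's shoulder, then let go. Leave the caps of the tall jar and of the small straight jar as they are, they are still to be filled.

Things in the scene. Friction and masses are not known exactly. Their poses are not given: they have to be found in the camera images.
- belly_grip (a point): Middle of the bar grip on the cap of the widest jar (round belly, 130 mm; fixed). Cap: red disc 92 mm across, 16 mm thick. Across it stands the bar, 80 mm long, 16 mm wide, 32 mm high; this point is on the turning axis, half-way up the bar (16 mm above the disc, 138 mm above the table). x along the bar, y across it, z up; it turns with the cap. The three jars stand 200 mm or more apart, in any order.
- belly_cap (a joint): Turn of the round-bellied jar's cap (rad): 0 is fully home at its firm stop, the bar in line with the two upright ribs on the jar's shoulder either side of the cap; grows anticlockwise from above as it is loosened, 1.4 at most. Starts at 0.7 to 1.25: one grasp is enough. The cap does not rise or come off, turns stiffly (0.08 N m) and stays where it is left.
- tall_bar_end (a point): One end of the bar grip (62 mm long) on the red cap of the tall straight jar (72 mm across, bar top about 204 mm above the table), half-way up the bar, 31 mm from its cap's axis. To be left alone.
- small_bar_end (a point): One end of the bar grip (56 mm long) on the red cap of the small straight jar (66 mm across, bar top about 128 mm above the table), half-way up the bar, 28 mm from its cap's axis. To be left alone.

How it is judged:
By the outcome, as a careful person would: the job done as asked, in the order asked, and still so for the second after the job is handed in, with the robot touching nothing.
It also fails if it takes over 32 s, if anything falls off the work surface, if the arm or the gripper's body presses on something with over 40 N, if the wrist force passes 120 N, or if a joint passes its speed limit or range.

## Working session

There is one attempt and no reset: what is moved stays moved. The work goes in short steps, each a Python script; the robot and the scene stay as the last script left them, time stands still between calls to the robot, and variables do not carry over. Pictures are saved under pics/ and viewed, at most 10 in all, crops included, and the job is handed in when it is done.

```bash
mkdir -p pics; python3 - <<'E'
from station import arm
import cv2,numpy as np
ims=[]
for n in("scene","top"):
    im=arm.grab_frame(n); cv2.imwrite(f"pics/{n}_raw.png",im[:,:,::-1]); 
    m=arm.camera_model(n); print(n,np.round(m["camera_matrix"],1).tolist(),m["k1"],np.round(-m["R"].T@m["t"],3),np.round(m["R"],2).tolist())
    big=cv2.resize(im[:,:,::-1],(780,585),interpolation=cv2.INTER_CUBIC); cv2.imwrite(f"pics/{n}0.png",big)
print(arm.read_state()["clock"])
E
```

```text
scene [[353.6, 0.0, 256.7], [0.0, 353.6, 190.7], [0.0, 0.0, 1.0]] 0.008097973408660603 [0.861 0.216 0.835] [[-0.53, 0.85, -0.0], [0.73, 0.46, -0.5], [-0.42, -0.27, -0.87]]
top [[369.3, 0.0, 258.8], [0.0, 369.3, 193.0], [0.0, 0.0, 1.0]] -0.016421826946642883 [0.431 0.002 1.01 ] [[-0.02, -1.0, -0.02], [-0.99, 0.02, -0.14], [0.14, 0.02, -0.99]]
0.1
```

View pics/top0.png

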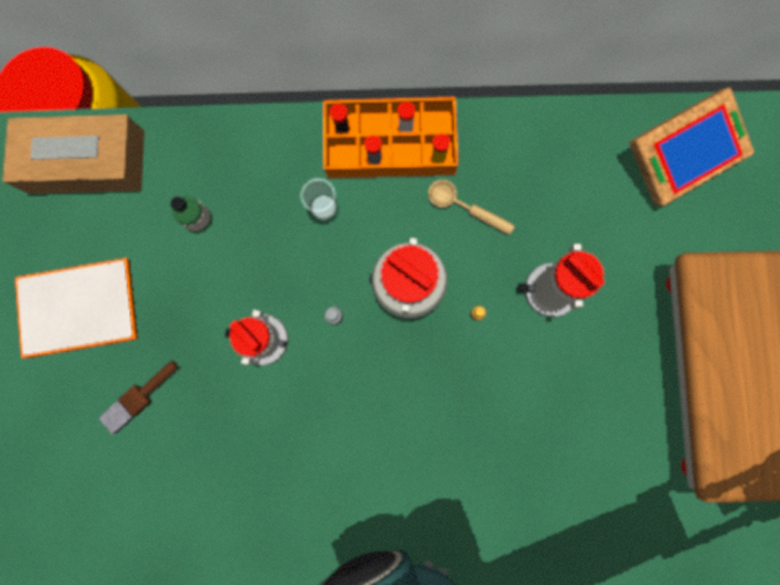

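View pics/scene0.png

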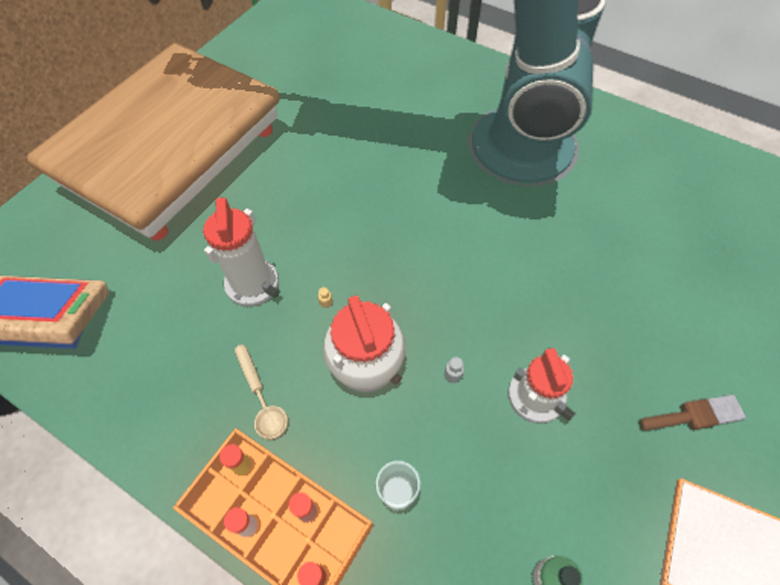

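The top view shows the belly jar in the middle. Its cap centre is about (410,275), its white ribs are at (413,241) and (405,309), and its bar runs from (387,262) to (433,290). The tall jar is on the right and the small one on the left. The scene view agrees, with the belly cap at (363,330). Next I'll measure these by mask.

```bash
cat > h.py <<'E'
import cv2,numpy as np
from station import arm
def ray(m,uv):
    K=m["camera_matrix"]; p=np.array([(uv[0]-K[0,2])/K[0,0],(uv[1]-K[1,2])/K[1,1]])
    q=p.copy()
    for _ in range(5): q=p/(1+m["k1"]*(q@q))
    return -m["R"].T@m["t"], m["R"].T@np.array([q[0],q[1],1])
def onz(m,uv,z):
    c,d=ray(m,uv); return c+d*(z-c[2])/d[2]
def tri(m1,a,m2,b):
    c,d=ray(m1,a); e,f=ray(m2,b)
    s=np.linalg.lstsq(np.c_[d,-f],e-c,rcond=None)[0]
    P,Q=c+d*s[0],e+f*s[1]; return (P+Q)/2,np.linalg.norm(P-Q)
E
python3 - <<'E'
from h import *
tiles=[]
for n,c in(("top",(269,180)),("scene",(239,217))):
    m=arm.camera_model(n); im=cv2.imread(f"pics/{n}_raw.png"); h=cv2.cvtColor(im,cv2.COLOR_BGR2HSV)
    red=(((h[...,0]<8)|(h[...,0]>172))&(h[...,1]>150)&(h[...,2]>60)).astype(np.uint8)
    cs,_=cv2.findContours(red,0,2)
    k=[x for x in cs if cv2.pointPolygonTest(x,c,False)>=0][0]; e=cv2.fitEllipse(k)
    print(n,"red",e,cv2.contourArea(k),onz(m,e[0],.122))
    box=im[c[1]-36:c[1]+36,c[0]-32:c[0]+32]
    r=np.zeros_like(red); cv2.drawContours(r,[k],-1,1,-1); r=cv2.erode(r,np.ones((5,5)))
    v=im[...,2]; dark=((r>0)&(v<150)).astype(np.uint8)
    nl,_,st,ce=cv2.connectedComponentsWithStats(dark); 
    for i in range(1,nl):
        if st[i,4]>15: print(" dark",st[i],ce[i])
    w=((h[...,1]<40)&(h[...,2]>215)).astype(np.uint8); nl,_,st,ce=cv2.connectedComponentsWithStats(w)
    for i in range(1,nl):
        if abs(ce[i]-c).max()<40: print(" white",st[i],ce[i])
    tiles.append(cv2.resize(box,(400,450),interpolation=cv2.INTER_CUBIC))
cv2.imwrite("pics/crop.png",np.hstack(tiles))
E
```

```text
top red ((268.4930725097656, 179.5579071044922), (36.19857406616211, 36.49187469482422), 41.71536636352539) 1037.0 [ 0.58704257 -0.00859949  0.122     ]
 dark [255 172  25  18  43] [266.69767442 180.48837209]
 white [270 157   3   3   8] [270.875 158.125]
 white [264 201   4   3   9] [265.66666667 201.66666667]
scene red ((237.3411102294922, 216.34771728515625), (38.81601333618164, 39.16004943847656), 114.26941680908203) 1168.5 [ 0.59246369 -0.00833876  0.122     ]
 white [251 199   5   4  14] [252.78571429 200.64285714]
 white [259 214   1   1   1] [259. 214.]
 white [214 218  10  21  92] [217.26086957 229.54347826]
 white [262 219   1   1   1] [262. 219.]
 white [225 222  38  26 323] [244.42414861 239.00928793]
```

View pics/crop.png

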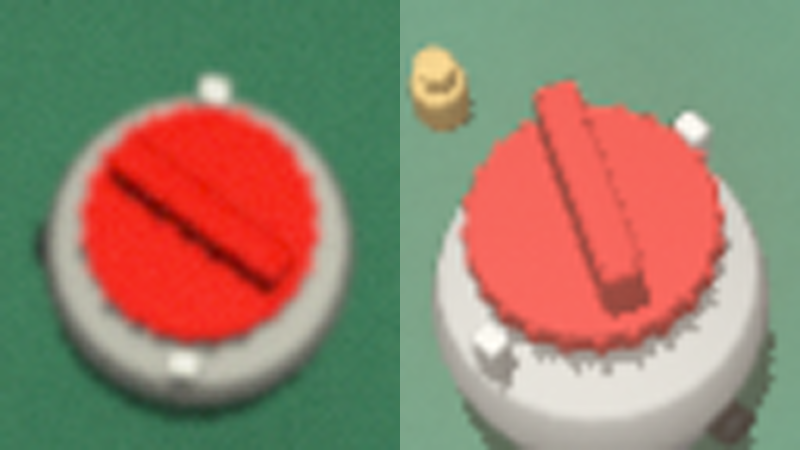

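The crop shows the bar and both ribs clearly. In the scene half, the bar-top ends are at (556,90) and (625,279), and the ribs are at (692,127) and (493,340). In the top half, the bar edge runs from (110,175) to (275,290), and the ribs are at (213,90) and (183,365).

```bash
python3 - <<'E'
from h import *
S=arm.camera_model("scene");T=arm.camera_model("top")
s=lambda x,y:(207+(x-400)/6.25-.5*.84,181+y/6.25-.42); t=lambda x,y:(237+x/6.25-.42,144+y/6.25-.42)
a,b=onz(S,s(556,90),.154),onz(S,s(625,279),.154)
d=b-a; print("bar scene",a,b,(a+b)/2,np.linalg.norm(d),np.degrees(np.arctan2(d[1],d[0])))
a,b=onz(T,t(110,168),.154),onz(T,t(275,280),.154); d=b-a
print("bar top edge",a,b,np.linalg.norm(d),np.degrees(np.arctan2(d[1],d[0])))
r1,e1=tri(T,t(213,90),S,s(692,127)); r2,e2=tri(T,t(183,365),S,s(493,340)); d=r1-r2
print("ribs",r1,e1,r2,e2,(r1+r2)/2,np.linalg.norm(d),np.degrees(np.arctan2(d[1],d[0])))
q=arm.read_state()["joint_pos"]; print(q, arm.read_state()["tcp_rot"].round(2).tolist())
E
```

```text
bar scene [ 0.56777931 -0.03831186  0.154     ] [0.61590009 0.02259753 0.154     ] [ 0.5918397  -0.00785716  0.154     ] 0.07762450753831392 51.68989446069627
bar top edge [0.60398256 0.02506735 0.154     ] [ 0.55981903 -0.03606927  0.154     ] 0.07541951398498906 -125.84338526104236
ribs [0.60225814 0.01133788 0.2401757 ] 0.052675372651329815 [ 0.57544968 -0.03297443 -0.04302066] 0.0796898629925589 [ 0.58885391 -0.01081827  0.09857752] 0.2878931316055054 58.8265218279394
[-1.21789440e+00  2.64643739e-01  1.60520423e+00 -1.42465354e-05
  1.27372956e+00 -3.68900875e-02] [[0.92, 0.38, -0.0], [0.38, -0.92, 0.0], [0.0, -0.0, -1.0]]
```

```bash
cat >> h.py <<'E'
C=np.array([.590,-.008])
def R(bar): # tool down, y across the bar (deg)
    a=np.radians(bar); x=np.array([np.cos(a),np.sin(a),0]); z=np.array([0,0,-1.])
    return np.c_[x,np.cross(z,x),z]
E
python3 - <<'E'
from h import *
S=arm.camera_model("scene");T=arm.camera_model("top")
s=lambda x,y:(207+(x-400)/6.25-.42,181+y/6.25-.42); t=lambda x,y:(237+x/6.25-.42,144+y/6.25-.42)
r1,e1=tri(T,t(213,90),S,s(493,340)); r2,e2=tri(T,t(183,365),S,s(692,127)); d=r1-r2
print("ribs",r1,e1,r2,e2,(r1+r2)/2,np.linalg.norm(d),np.degrees(np.arctan2(d[1],d[0])))
for o in (0,180):
    for b in(52.7,-12,-20):
        q=arm.inverse_kinematics([*C,.128],R(b+o)); print(o,b,None if q is None else np.round(q,3))
p=arm.read_state()["tool_pos"]; arm.move_l([p[0],p[1],.32],rate=.25)
o=min((0,180),key=lambda o:max(abs(arm.inverse_kinematics([*C,.32],R(b+o))[5]) for b in(52.7,-20)))
arm.reach([*C,.32],R(52.7+o)); arm.command_gripper(.6)
st=arm.read_state(); print(o,st["clock"],st["tool_pos"],st["joint_pos"])
m=arm.camera_model("wrist"); im=arm.grab_frame("wrist"); cv2.imwrite("pics/w1.png",im[:,:,::-1])
X=np.array([*C,.154]);
for X in ([*C,.154],r1,r2):
    c=m["R"]@X+m["t"]; print((m["camera_matrix"]@(c/c[2]))[:2])
E
```

```text
ribs [ 0.64409999 -0.01598288  0.10948073] 0.0013730021426586261 [ 0.53411936 -0.00201603  0.10923962] 0.0022618357471422624 [ 0.58910967 -0.00899945  0.10936017] 0.11086419583395182 -7.237464090473186
0 52.7 [-0.056  0.171  1.876 -0.     1.095  0.595]
0 -12 [-0.056  0.171  1.876 -0.     1.095  1.724]
0 -20 [-0.056  0.171  1.876 -0.     1.095  1.864]
180 52.7 [-0.056  0.171  1.876 -0.     1.095 -2.546]
180 -12 [-0.056  0.171  1.876 -0.     1.095 -1.417]
180 -20 [-0.056  0.171  1.876 -0.     1.095 -1.278]
0 3.8417 [ 0.58999136 -0.00797773  0.31998128] [-5.57206015e-02  5.54673886e-02  1.64652329e+00 -2.10726590e-05
  1.43964519e+00  5.95250151e-01]
[257.83190446 175.73967154]
[292.32247968 150.01281291]
[224.73005662 188.37623704]
```

View pics/w1.png

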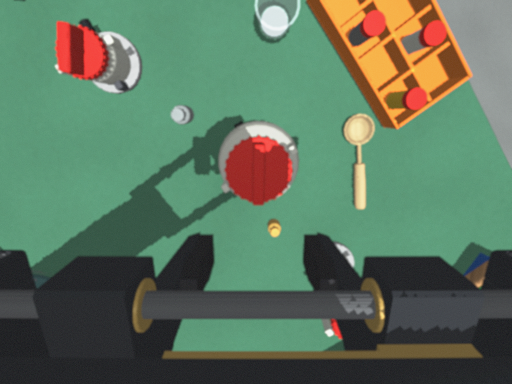

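The wrist view shows the bar upright at about x=259, rows 138–202, where I predicted (258,176). The tool is aligned, and the ribs lie 60° clockwise of the bar. I'll descend, grip and turn with the torque watched.

```bash
python3 - <<'E'
from h import *
Cc=[.5897,-.0085]
arm.move_l([*Cc,.20],R(52.7),rate=.2); arm.move_l([*Cc,.128],rate=.1)
s=arm.read_state(); print(s["clock"],s["contact_force"].round(1))
arm.command_gripper(0.); s=arm.read_state(); print(s["clock"],s["width"]*88,s["gripper_force"],s["contact_force"].round(1),s["wrist_torque"].round(3))
q=np.array(s["joint_pos"]); q0=q.copy()
for d in [20,40,50,54,57,59,61,63,65,67,69]:
    q=q0.copy(); q[5]+=np.radians(d); arm.movej(q); s=arm.read_state()
    tz=s["wrist_torque"][2]; print(d,round(np.degrees(s["joint_pos"][5]-q0[5]),1),round(s["clock"],2),s["wrist_torque"].round(3),s["contact_force"].round(1),round(s["width"]*88,1))
    if abs(tz)>.6: break
E
```

```text
5.5083 [ 0.3  0.4 -0.1]
6.3667 0.5047332185136534 0.0 [-0.1 -0.4  0.4] [-0.001 -0.012  0.081]
20 19.8 6.79 [-0.073 -0.047  0.025] [ 0.1  0.1 -0.3] 0.6
40 39.7 7.22 [ 0.025 -0.031  0.035] [-0.3 -0.1 -0.1] 0.7
50 49.7 7.51 [-0.013  0.059 -0.009] [0.4 0.1 0.3] -0.1
54 53.7 7.76 [ 0.078  0.029 -0.008] [ 0.   0.1 -0.3] 0.5
57 56.8 8.01 [0.057 0.021 0.041] [-0.9  0.6  0.3] 0.2
59 58.9 8.26 [-0.007  0.033 -0.046] [ 0.1 -0.1  0.7] 0.4
61 60.9 8.51 [ 0.089  0.052 -0.002] [ 1.1 -0.8  0. ] 0.1
63 62.9 8.76 [ 0.061 -0.015  0.026] [-0.2 -0.1 -0.4] 0.5
65 64.9 9.01 [0.106 0.038 0.001] [-0.3 -1.  -0.1] 0.1
67 66.9 9.26 [0.112 0.017 0.014] [ 0.5  1.  -0.5] 0.5
69 68.9 9.51 [ 0.05   0.037 -0.042] [ 0.7  0.1 -0.2] 0.5
```

The fingers shut to 0.5 mm, so they hold nothing. My script should have checked the width before turning. I'll look before moving anything.

```bash
python3 - <<'E'
from h import *
s=arm.read_state(); print(s["clock"],s["tool_pos"],s["width"])
a=arm.grab_frame("scene"); b=arm.grab_frame("wrist"); 
cv2.imwrite("pics/c2.png",np.hstack([cv2.resize(a[110:300,140:340],(400,380)),cv2.resize(b,(400,300))[:, :].repeat(1,0) if 0 else cv2.resize(b,(400,380))])[:,:,::-1])
E
```

```text
9.5083 [ 0.58965763 -0.0084779   0.1279564 ] 0.005202403008985671
```

View pics/c2.png

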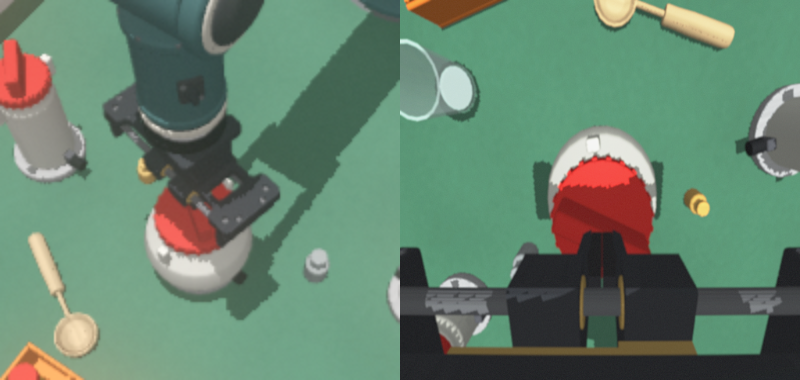

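The scene half shows the gripper over the cap, and the wrist half shows the bar still oblique with shut fingertips at about (600,240). I'll project the known points into this wrist view to see where the fingertips really are.

```bash
python3 - <<'E'
from h import *
m=arm.camera_model("wrist"); s=arm.read_state(); b=arm.grab_frame("wrist")
def pr(X):
    c=m["R"]@np.array(X)+m["t"]; r=c[:2]/c[2]; r=r*(1+m["k1"]*(r@r)); K=m["camera_matrix"]; return np.array([K[0,0]*r[0]+K[0,2],K[1,1]*r[1]+K[1,2]])
print("cam",-m["R"].T@m["t"],m["R"].round(2).tolist(),"tcp",s["tool_pos"],s["tcp_rot"].round(2).tolist(), pr(s["tool_pos"]))
big=cv2.resize(b[:,:,::-1],(768,576),interpolation=cv2.INTER_CUBIC)
u=np.array([np.cos(np.radians(52.7)),np.sin(np.radians(52.7))]); n=np.array([-u[1],u[0]])
c=np.array([.5897,-.0085])
P=lambda X:tuple(int(v) for v in (pr(X)+.5)*1.5)
box=np.array([P([*(c+.04*i*u+.008*j*n),.154]) for i,j in((1,1),(1,-1),(-1,-1),(-1,1))]); cv2.polylines(big,[box],True,(255,0,0),1)
cir=np.array([P([*(c+.046*np.array([np.cos(t),np.sin(t)])),.122]) for t in np.linspace(0,6.28,60)]); cv2.polylines(big,[cir],True,(0,255,255),1)
cv2.circle(big,P(s["tool_pos"]),4,(0,255,0),-1)
cv2.imwrite("pics/w3.png",big)
E
```

```text
cam [ 0.66447287 -0.02994902  0.30081722] [[-0.28, -0.96, 0.0], [-0.92, 0.27, 0.3], [-0.29, 0.08, -0.95]] tcp [ 0.58969431 -0.00850337  0.12795843] [[0.96, -0.28, -0.0], [-0.28, -0.96, 0.0], [-0.0, -0.0, -1.0]] [258.40468694 230.02075819]
```

View pics/w3.png

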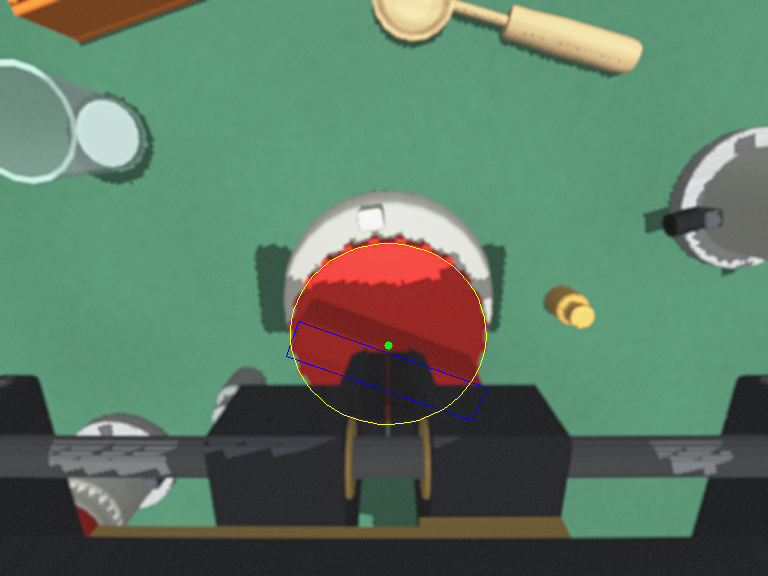

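The overlay shows the reported TCP is right laterally: green dot at (388,345), and the disc matches its outline. But the shut fingertips hide the top face of the bar, and their drawn edge at y≈348 is lower than it should be. In w1, the tip gap of 92 px for 53 mm also puts the tips about 30 mm nearer the camera than the TCP. So the real finger ends seem to be about 27–30 mm higher than reported, just above the bar top. I'll confirm with a gentle guarded touch on the bar top, known to be at z=0.154.

```bash
python3 - <<'E'
from h import *
p=arm.read_state()["tool_pos"].copy(); z=.128
while z>.112:
    z-=.0015; arm.move_l([.5897,-.0085,z],rate=.03); s=arm.read_state(); f=s["contact_force"][2]
    if f>3: break
print("z",z,s["tool_pos"],"F",s["contact_force"],s["clock"])
if f>3: arm.move_l([.5897,-.0085,z+.012],rate=.1)
E
```

```text
z 0.1265 [ 0.59014217 -0.00851126  0.12710316] F [-0.50312721  0.31158187  3.22281961] 9.9083
```

I felt contact at reported z≈0.127, so the finger ends are about 27 mm above the reported TCP. That makes the grasp TCP z≈0.101. I'll reopen above the bar, turn back, make a guarded descent, grip, check the width, and only then turn.

```bash
python3 - <<'E'
from h import *
Cc=[.5897,-.0085]
arm.move_l([*Cc,.15],rate=.2); arm.command_gripper(.6)
q=np.array(arm.inverse_kinematics([*Cc,.15],R(52.7))); arm.movej(q)
for z in(.132,.125,.118,.112,.106,.101):
    arm.move_l([*Cc,z],rate=.08); f=arm.read_state()["contact_force"]
    if np.abs(f).max()>5: print("contact",z,f); raise SystemExit
print("down",arm.read_state()["clock"],f.round(1))
arm.command_gripper(0.); s=arm.read_state(); w=s["width"]*88
print(s["clock"],w,s["gripper_force"],s["contact_force"].round(1),s["wrist_torque"].round(3))
if not 12<w<20: raise SystemExit("no grasp")
q0=np.array(s["joint_pos"])
for d in [25,48,54,57,59,61,63,65,67]:
    q=q0.copy(); q[5]+=np.radians(d); arm.movej(q); s=arm.read_state()
    print(d,round(np.degrees(s["joint_pos"][5]-q0[5]),1),round(s["clock"],2),s["wrist_torque"].round(3),s["contact_force"].round(1),round(s["width"]*88,1))
    if abs(s["wrist_torque"][2])>.5: break
E
```

```text
down 14.0417 [ 0.4 -0.3  0. ]
14.6833 15.70202901571744 30.000068536028266 [ 0.2 -0.  -0.2] [-0.018 -0.023 -0.025]
25 24.9 15.18 [-0.101 -0.012 -0.075] [ 0.  -1.7  0. ] 16.0
48 47.8 15.65 [-0.166 -0.018 -0.07 ] [ 0.8 -0.7 -0. ] 15.7
54 53.7 15.9 [-0.162 -0.044 -0.121] [ 0.9 -1.1 -0.2] 15.3
57 56.8 16.15 [-0.239 -0.074 -0.056] [ 0.4 -2.5 -0.1] 15.8
59 58.9 16.4 [-0.341 -0.075 -0.092] [ 0.6 -2.7 -0.7] 16.0
61 60.9 16.65 [-0.396 -0.047  0.329] [ 0.9 -2.9 -0.7] 15.7
63 62.9 16.9 [-0.406 -0.177  0.643] [ 1.  -3.4 -1. ] 15.9
```

The grasp was good (15.7 mm wide), and the torque rises sharply at 61–63°, so the cap is at its firm stop where I measured the ribs (60°). I'll release, retreat and verify.

```bash
python3 - <<'E'
from h import *
arm.command_gripper(.6); p=arm.read_state()["tool_pos"].copy()
arm.move_l([p[0],p[1],.14],rate=.12); arm.move_l([p[0],p[1],.30],rate=.25)
q=np.array(arm.read_state()["joint_pos"]); q[0]-=.9; arm.movej(q)
s=arm.read_state(); print(s["clock"],s["contact_force"].round(1))
a=arm.grab_frame("top"); b=arm.grab_frame("scene")
cv2.imwrite("pics/end.png",np.hstack([cv2.resize(x,(400,450),interpolation=cv2.INTER_CUBIC) for x in(a[144:216,237:301],b[181:253,207:271])])[:,:,::-1])
E
```

```text
20.7167 [ 0.5  0.  -0.5]
```

View pics/end.png

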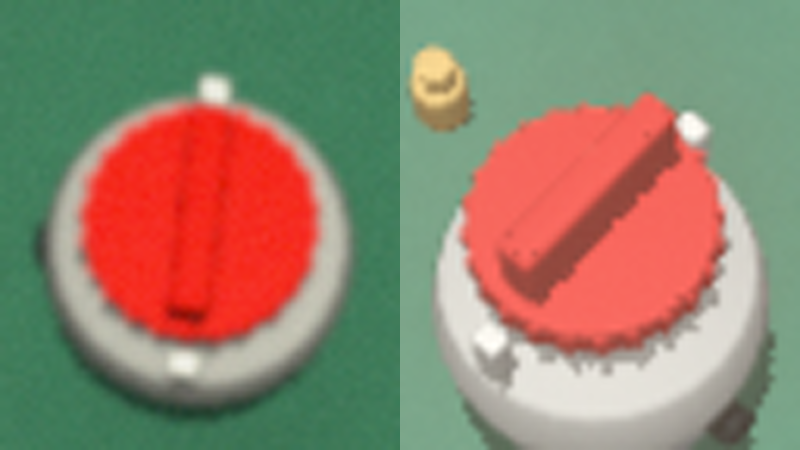

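In the final view the bar runs from (213,105) to (188,310), in line with the ribs at (213,90) and (183,365) to within about 1°. The arm is clear, so I'm handing in.

```bash
python3 -c "
from station import arm
print(arm.finish_job())"
```

```text
the job is handed in; nothing more can be done
None
```

I screwed the round-bellied jar's cap clockwise to its firm stop, with its bar in line with the two ribs to within about 1°, then let go and handed the job in; I did not touch the other two caps, and the first grasp missed because the finger ends sit about 27 mm above the reported TCP.

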